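# Shelve the red-flower bottle on the slanted display shelf

### The job

Pick up the lying glass bottle with the red flowers and lay it on the upper half of the slanted white display shelf, its wooden stopper pointing straight up the slope, then let go so that it slides down by itself until its base rests against the cork stop. Lay it down gently rather than dropping it, do not carry or push it down to the stop, and leave the purple and yellow bottles where they are.

Things in the scene. Friction and masses are not known exactly. Their poses are not given: they have to be found in the camera images.
- red_bottle_mid (a point): the bottle to shelve: square clear-glass bottle with red dried flowers, lying on the table, 0.11 to 0.2 kg. Glass body 84 mm long, 36 wide, 36 high; neck and round wooden stopper (26 mm across) reach to 66 mm from this point. Point at the middle of the glass body, 18 mm above what it lies on. y axis runs along the bottle to the stopper, x across it, z up.
- deck: slick white surface of the fixed slanted shelf, 180 mm wide, 200 mm long, tilted 28 degrees, 34 mm (low edge) to 128 mm high. Origin on the surface, middle of the low edge, at the face of the cork stop (24 mm high, 12 thick, at y < 0). y points up the slope, x across, z square out of it. Side rims 6 mm high at x = +-90 mm. A bottle let go slides down by itself; at the stop its middle is at y = 42 mm, z = 18 mm.
- purple_bottle_mid (a point): a bystander: the same bottle, lying, with purple dried flowers inside. Point at the middle of its glass body, 18 mm above the table; axes as for the red one. Leave it where it lies.
- yellow_bottle_mid (a point): a bystander: the same bottle, lying, with yellow dried flowers inside. Point at the middle of its glass body, 18 mm above the table; axes as for the red one. Leave it where it lies.
Not all that is in view belongs to the job. Leave any black or turquoise look-alike of the part that bears red_bottle_mid alone.

How it is judged:
By the outcome, as a careful person would: the job done as asked, in the order asked, and still so for the second after the job is handed in, with the robot touching nothing.
It also fails if it takes over 38 s, if anything falls off the work surface, if the arm or the gripper's body presses on something with over 40 N, if the wrist force passes 120 N, or if a joint passes its speed limit or range.

### The arm

A 6-joint arm with a two-finger parallel gripper is mounted at the origin on the work surface. World frame = base frame: x ahead of the robot, y to its left, z up, the work surface at z = 0. Lengths are in m, angles in rad, forces in N, time in s.
With the tool pointing down it reaches from about 0.2 to 0.875 m from the base axis. Payload 3.4 kg.
Tool frame: the origin (TCP) lies between the finger pads; the fingertips stand 25 mm ahead of it and the grasp point (between the pads) lies 6 mm ahead of it (r.nose_length is the z of the fingertips in the tool frame, in m); z points along the fingers, x is the direction in which the jaws open and shut, and the axes are right-handed (so a half turn about z gives the same grasp; the last joint's range is limited). The gripper opens to 94 mm and grips with 3 to 60 N. Pads are 16 mm wide; open, the fingers measure 119 mm over their backs; the gripper's body (75 mm by 177 mm) begins 78 mm behind the grasp point.
Start: joints at [-1.233, 0.276, 1.505, -0, 1.361, -0.121], TCP at [0.255, -0.516, 0.23] pointing down, gripper open.
Joint ranges: [-2.89, 2.89], [-0.75, 2.08], [0.22, 2.7], [-1.18, 4.32], [0.11, 2.71], [-2.7, 2.7]. Speed limits (rad/s): [2.57, 2.57, 3.14, 3.14, 3.14, 3.14].

### API

Orientations are given as a unit quaternion [w, x, y, z].
In Python, from plant import r, gripper_to, inverse_kinematics, vision, models, telemetry gives the robot as it stands. Calls block until the motion is done:
- r.move_to(position, orientation): joint-space move of the TCP to a pose.
- r.move_l(position, rot=None, vel=0.15, guard=None): straight line of the TCP; rot=None keeps the orientation; vel is the mean speed in m/s. With guard (N) it stops when the force on the tool has changed by that much, and returns True; else False.
- r.movej(angles): joint-space move.
- gripper_to(opening, f_grip=None): finger opening in m; f_grip is the grip in N (None keeps the last); returns when the fingers have stopped.
- r.hold(seconds).
- inverse_kinematics(position, orientation): joint angles nearest the present ones, or None.
- vision.snapshot(name): name is "scene" or "top" or "wrist"; returns the picture (400x640x3 uint8, red, green, blue); there is no depth.
- vision.get_calibration(name): a dict with "fx", "fy", "cx", "cy" (pixels), "position" and "orientation" of the camera in the world. Camera axes: x right, y down, z forward; pixel columns grow to the right and rows downward; lengths in m; the calibration is good to about 2 mm. A picture is of the moment at which its call begins: read the wrist's pose just before it. get_calibration takes no time and is no camera call; for the wrist camera it gives the pose at the moment of the call.
A pose or a line that the arm cannot do raises r.PlanningError and nothing moves.
- r.sign_off(): hands the job in, once; it reports no verdict.
Trained networks look in the newest picture that a camera, given by its name, has taken for a name from the list of things; names that differ only in an ending like _2 or _b are one class to them, and where a whole thing is asked for, a point or a joint stands for the part that bears it (a point fixed in the world has none). Each returns a list of dicts, best first, with "score" (0 to 1); they miss things now and then, are a little off and sometimes report something else, mostly with a low value. They report only what shows in the picture. A call takes as long as a camera call. They do not tell look-alikes from the thing itself.
- models.boxes_of(thing, camera): "at" ([x, y, z] in m, in world coordinates, good to about 4 mm: the middle of the surface that is visible of it).
- models.regions_of(thing, camera): "pixels" (400x640 bool, what is visible of it).
- models.mark_of(thing, camera): "at" ([x, y, z] in m, in world coordinates, good to about 4 mm: a listed point, or the origin of a listed thing).
Readings, each from a call of its own:
- telemetry.current_t(): time.
- telemetry.current_joints(): joint angles.
- telemetry.current_dq(): joint speeds.
- telemetry.current_joint_efforts(): joint torques, N m.
- telemetry.current_ee_pos(): TCP position.
- telemetry.current_tool_rot(): TCP orientation.
- telemetry.current_wrist_force(): force on the tool from outside, world axes, zero at the start.
- telemetry.current_torque(): the same for the moment, N m.
- telemetry.current_opening(): finger opening in m.
Only numpy, scipy, OpenCV 4.12 (cv2) and the standard library are available. Lean on these libraries where they do the work, as an engineer would, in place of code of your own. Each camera call takes 0.05 s, during which the arm holds its last target.

## Working session

There is one attempt and no reset: what is moved stays moved. The work goes in short steps, each a Python script; the robot and the scene stay as the last script left them, time stands still between calls to the robot, and variables do not carry over. Pictures are saved under pics/ and viewed, and the job is handed in when it is done.

```bash
mkdir -p pics; ls; python3 - <<'E'
from plant import *
import cv2
for n in ["scene","top"]:
    im=vision.snapshot(n); cv2.imwrite(f"pics/{n}0.png",im[:,:,::-1])
    print(n,vision.get_calibration(n))
    for t in ["red_bottle_mid","purple_bottle_mid","yellow_bottle_mid","deck"]:
        print(t,[(round(d['score'],2),[round(float(x),3) for x in d['at']]) for d in models.mark_of(t,n)])
print(telemetry.current_t())
E
```

```text
pics
scene {'fx': 395.3411187600557, 'fy': 395.3411187600557, 'cx': 316.52458238870486, 'cy': 202.94910283304097, 'position': array([1.02726224, 0.05737829, 0.49153933]), 'orientation': array([-0.26293114,  0.57944295,  0.6979894 , -0.3285177 ])}
red_bottle_mid [(0.96, [0.441, -0.239, 0.02]), (0.67, [0.354, 0.016, 0.018]), (0.57, [0.628, -0.089, 0.016])]
purple_bottle_mid [(0.84, [0.476, -0.117, 0.015])]
yellow_bottle_mid [(0.76, [0.565, -0.263, 0.018])]
deck [(0.69, [0.62, 0.12, 0.035])]
top {'fx': 424.13792244210396, 'fy': 424.13792244210396, 'cx': 320.800739128771, 'cy': 196.65637279143095, 'position': array([ 0.45563772, -0.05624678,  0.83895685]), 'orientation': array([ 0.02956507, -0.70023018,  0.71265834, -0.03035939])}
red_bottle_mid [(0.95, [0.635, -0.092, 0.015]), (0.78, [0.444, -0.235, 0.017]), (0.73, [0.358, 0.019, 0.019])]
purple_bottle_mid [(0.9, [0.475, -0.112, 0.015])]
yellow_bottle_mid [(0.64, [0.57, -0.265, 0.021])]
deck [(0.78, [0.617, 0.12, 0.036])]
0.5
```

View pics/scene0.png

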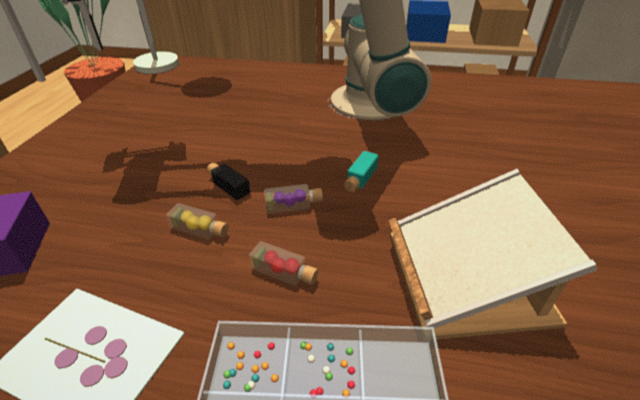

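View pics/top0.png

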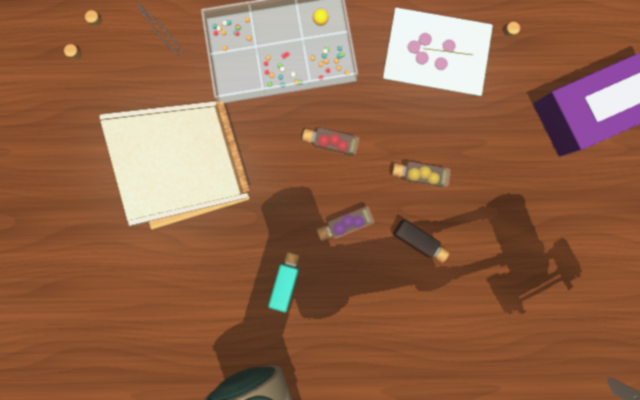

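The red bottle shows at scene (283,263) and top (331,140). The look-alikes are:
- **Black:** (230,180) in scene, (422,240) in top.
- **Turquoise:** (362,170) in scene, (284,285) in top.
- **Purple:** (292,199) in scene.
- **Yellow:** (197,222) in scene.

I choose the one with red flowers and check it in a crop.

```bash
python3 - <<'E'
import cv2,numpy as np
t=cv2.imread("pics/top0.png"); s=cv2.imread("pics/scene0.png")
cv2.imwrite("pics/c1.png",cv2.resize(t[110:175,290:370],None,fx=9,fy=9,interpolation=cv2.INTER_CUBIC))
cv2.imwrite("pics/c2.png",cv2.resize(t[90:240,90:260],None,fx=4,fy=4,interpolation=cv2.INTER_CUBIC))
cv2.imwrite("pics/c3.png",cv2.resize(s[160:340,380:605],None,fx=3,fy=3,interpolation=cv2.INTER_CUBIC))
E
```

```text
(no output)
```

View pics/c1.png

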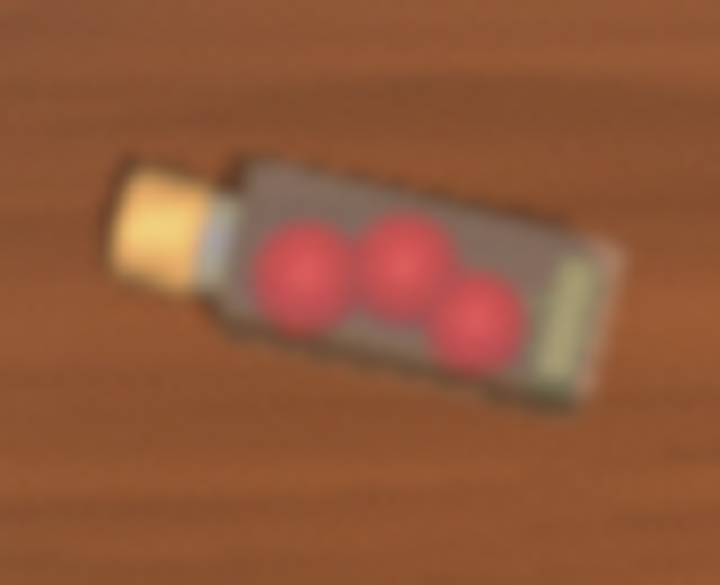

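View pics/c2.png

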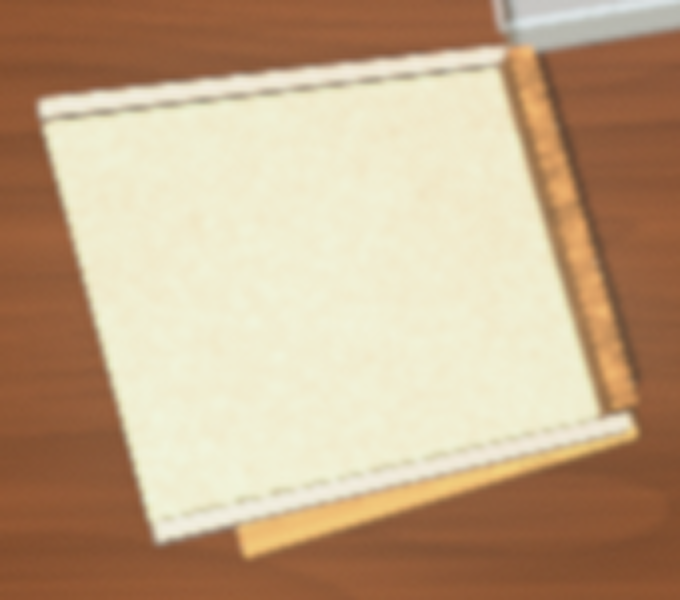

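View pics/c3.png

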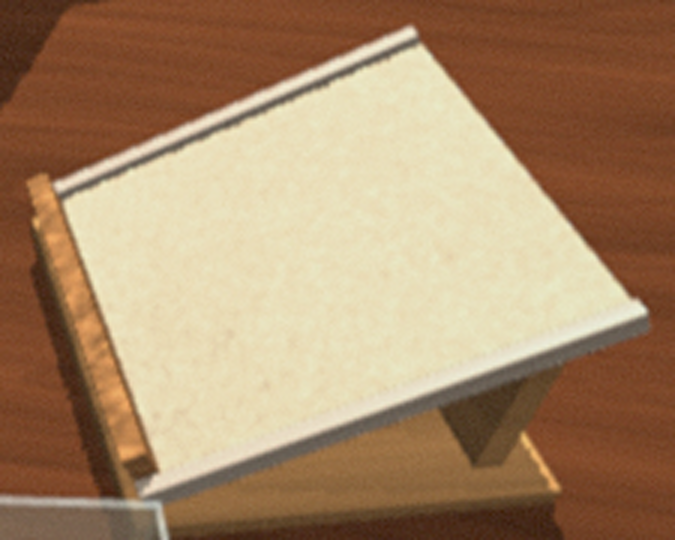

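```bash
cat > h.py <<'E'
import numpy as np, cv2
from scipy.spatial.transform import Rotation as R
from scipy.optimize import least_squares, minimize
def q2R(q): return R.from_quat([q[1],q[2],q[3],q[0]])
def R2q(m): 
    x=R.from_matrix(m).as_quat(); return np.array([x[3],x[0],x[1],x[2]])
def proj(c,P):
    p=q2R(c['orientation']).inv().apply(np.atleast_2d(P)-c['position'])
    return np.c_[c['fx']*p[:,0]/p[:,2]+c['cx'],c['fy']*p[:,1]/p[:,2]+c['cy']]
TILT=np.deg2rad(28)
def deckR(yaw): return (R.from_euler('z',yaw)*R.from_euler('x',TILT)).as_matrix()
def bottle_pts():
    b=[[x,y,z] for x in(-.018,.018) for y in(-.042,.042) for z in(-.018,.018)]
    a=np.linspace(0,2*np.pi,16,endpoint=False)
    s=[[.013*np.cos(t),y,.013*np.sin(t)] for t in a for y in(.050,.066)]
    return np.array(b),np.array(s)
E
python3 - <<'E'
from h import *
from plant import *
C={n:vision.get_calibration(n) for n in("top","scene")}
def f(p):
    o=np.array([p[0],p[1],.034]);M=deckR(p[2]);w=p[3]
    W=lambda *l: o+M@np.array(l)
    r=[]
    for cam,l,uv in [("top",(w,.2,0),(101.75,120.25)),("top",(-w,.2,.006),(130,220)),
                     ("scene",(-w,.2,0),(519.3,174)),("scene",(w,.2,.006),(589.3,260))]:
        r+=list(proj(C[cam],W(*l))[0]-uv)
    a,b=proj(C["top"],[W(-.09,0,.024),W(.09,0,.024)]); n=np.array([-(b-a)[1],(b-a)[0]]);n/=np.linalg.norm(n)
    for uv in[(215.75,106.25),(240.75,193)]: r.append(n@(np.array(uv)-a))
    return np.array(r)
s=least_squares(f,[.618,.12,.2,.09]); print("deck",s.x.round(4),np.rad2deg(s.x[2]),s.fun.round(1))
masks={}
for n in("top","scene"):
    vision.snapshot(n)
    g=models.regions_of("red_bottle_mid",n)
    tgt=proj(C[n],[.635,-.091,.018])[0]
    for d in g:
        ys,xs=np.nonzero(d["pixels"]); 
        if np.hypot(xs.mean()-tgt[0],ys.mean()-tgt[1])<25: masks[n]=d["pixels"]; print(n,round(d["score"],2),xs.mean(),ys.mean(),len(xs))
B,S=bottle_pts()
def cost(p,K=4):
    c=0
    m=R.from_euler('z',p[2])
    for n,mk in masks.items():
        im=np.zeros((400*K,640*K),np.uint8)
        for P in(B,S):
            u=proj(C[n],m.apply(P)+[p[0],p[1],.018])
            cv2.fillConvexPoly(im,cv2.convexHull(((u+.5)*K).astype(np.int32)),1)
        big=cv2.resize(mk.astype(np.uint8),None,fx=K,fy=K,interpolation=cv2.INTER_NEAREST)
        c+=1-(im&big).sum()/(im|big).sum()
    return c
for y0 in(.1,.3,-.2):
    q=minimize(cost,[.635,-.091,y0],method="Nelder-Mead",options=dict(initial_simplex=[[.635,-.091,y0],[.64,-.091,y0],[.635,-.086,y0],[.635,-.091,y0+.2]],xatol=1e-4,fatol=1e-4))
    print(q.x.round(4),np.rad2deg(q.x[2]).round(1),q.fun)
# corner estimate
u=proj(C["top"],R.from_euler('z',q.x[2]).apply(np.array([[-.018,.042,.018],[.018,.042,.018],[.018,-.042,.018],[-.018,-.042,.018],[0,.066,0]]))+[q.x[0],q.x[1],.018])
print((u+[-290,-110])*9)
print(telemetry.current_t())
E
```

```text
deck [0.6159 0.1209 0.2749 0.0901] 15.747953322043102 [-0.6 -0.6 -2.1  0.2  0.4 -0.9  1.4 -1.8 -2.9 -2.8]
top 0.67 331.846 140.799 1000
scene 0.86 281.1217391304348 263.6788043478261 1840
[ 0.6324 -0.0892 -0.2686] -15.4 0.2364832489553924
[ 0.6315 -0.0894 -0.2862] -16.4 0.23447299245469622
[ 0.632  -0.0888 -0.2714] -15.5 0.2362461032456924
[[202.10730357 304.62611845]
 [244.58257239 144.19745376]
 [625.03764318 241.1749236 ]
 [583.85357643 402.30253549]
 [118.25867484 216.04891302]]
0.7
```

```bash
cat >> h.py <<'E'
def down(yaw):  # tool down, tool x = bottle x
    c,s=np.cos(yaw),np.sin(yaw)
    x=np.array([c,s,0]);z=np.array([0,0,-1.]);return R2q(np.c_[x,np.cross(z,x),z])
def deckq(yaw):
    M=deckR(yaw);x=M[:,0];z=-M[:,2];return R2q(np.c_[x,np.cross(z,x),z])
E
python3 - <<'E'
from h import *
from plant import *
q=down(-.27)
print(inverse_kinematics([.632,-.089,.2],q), inverse_kinematics([.632,-.089,.2],down(-.27+np.pi)))
M=deckR(.275);p=np.array([.616,.121,.034])+M@[0,.13,.029]
print(p)
print(inverse_kinematics(p,deckq(.275)),inverse_kinematics(p+.12*M[:,2],deckq(.275)))
M2=M.copy()
x=-M[:,0];z=-M[:,2];print(inverse_kinematics(p,R2q(np.c_[x,np.cross(z,x),z])))
r.move_to([.632,-.089,.2],q)
c=vision.get_calibration("wrist");im=vision.snapshot("wrist");cv2.imwrite("pics/w1.png",im[:,:,::-1]);print(c)
print(telemetry.current_ee_pos(),telemetry.current_joints(),telemetry.current_t())
np.save("w1.npy",c,allow_pickle=True)
E
```

```text
[-2.48855480e-01  3.87695692e-01  1.41214070e+00 -4.44089210e-16
  1.34175626e+00  2.11445199e-02] None
[0.588528   0.21836712 0.12063678]
[-0.02538418  0.48015758  1.58242635  0.48845059  1.2718833  -0.49263521] [-0.10832515  0.4153294   1.40826405  0.45110894  1.51994226 -0.45306031]
[-0.02538418  0.48015758  1.58242635  0.48845059  1.2718833   2.64895745]
{'fx': 325.5326694755198, 'fy': 325.5326694755198, 'cx': 320.6205287387914, 'cy': 198.92109920374608, 'position': array([ 0.65143143, -0.02065779,  0.35524867]), 'orientation': array([ 0.12659048,  0.98266124, -0.13435531, -0.01733148])}
[ 0.63182732 -0.09020487  0.20014331] [-2.50550219e-01  3.87496082e-01  1.41209874e+00 -3.79237395e-04
  1.34174605e+00  2.11416510e-02] 2.8
```

View pics/w1.png

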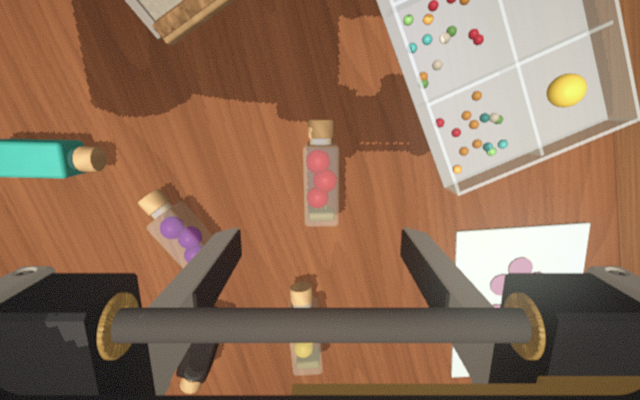

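```bash
python3 - <<'E'
from h import *
c=np.load("w1.npy",allow_pickle=True).item()
B,S=bottle_pts()
im=cv2.imread("pics/w1.png")
for k,p in enumerate([(.632,-.089,-.27)]):
    im2=cv2.resize(im[100:240,260:380],None,fx=4,fy=4,interpolation=cv2.INTER_CUBIC)
    raw=im2.copy()
    for P in(B[B[:,2]>0],B[B[:,2]<0],S):
        u=proj(c,R.from_euler('z',p[2]).apply(P)+[p[0],p[1],.018])
        cv2.polylines(im2,[cv2.convexHull(((u+.5-[260,100])*4).astype(np.int32))],True,(0,255,0),1)
cv2.imwrite("pics/w1c.png",np.hstack([raw,im2]) [:, :])
E
```

```text
(no output)
```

View pics/w1c.png

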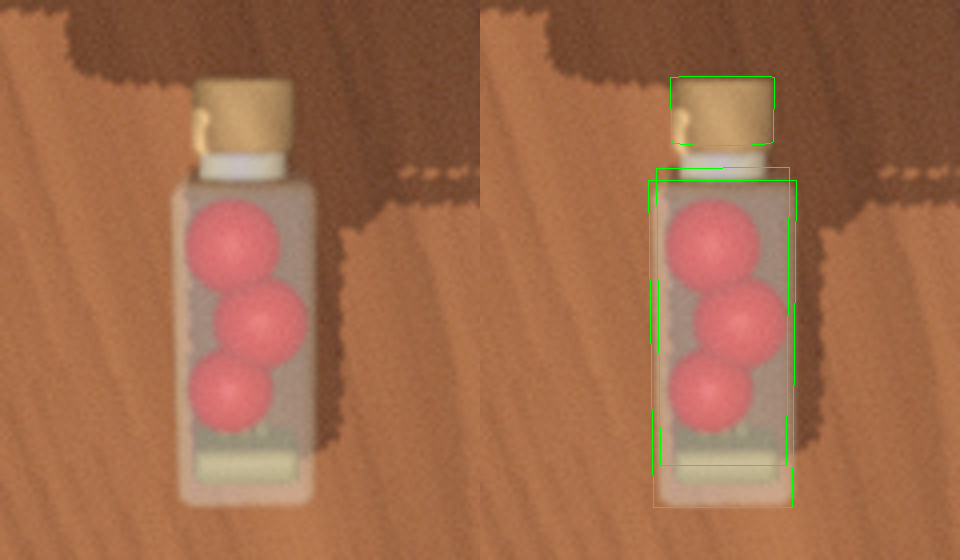

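The wrist crop shows the red-flower bottle, stopper at (321,131) and body at (321,185). The model outline fits within about 1 mm, so I grasp it.

```bash
python3 - <<'E'
from h import *
from plant import *
q=down(-.27)
gripper_to(.066,20)
print(r.move_l([.632,-.089,.06],q,vel=.15))
print(r.move_l([.632,-.089,.029],q,vel=.06,guard=8),telemetry.current_ee_pos())
gripper_to(.0,20);print("open",telemetry.current_opening(),telemetry.current_ee_pos())
r.move_l([.632,-.089,.15],q,vel=.12)
print(telemetry.current_opening(),telemetry.current_wrist_force(),telemetry.current_torque())
c=vision.get_calibration("wrist");im=vision.snapshot("wrist");cv2.imwrite("pics/w2.png",im[:,:,::-1])
im=vision.snapshot("scene");cv2.imwrite("pics/s2.png",im[:,:,::-1])
print(telemetry.current_t())
E
```

```text
False
False [ 0.63200579 -0.08899887  0.0287394 ]
open 0.03599993398670541 [ 0.63215092 -0.08903898  0.02924779]
0.0361157091674627 [ 0.54959452  0.77837404 -1.8036505 ] [-0.03965111 -0.07687779  0.03447348]
7.0083
```

View pics/w2.png

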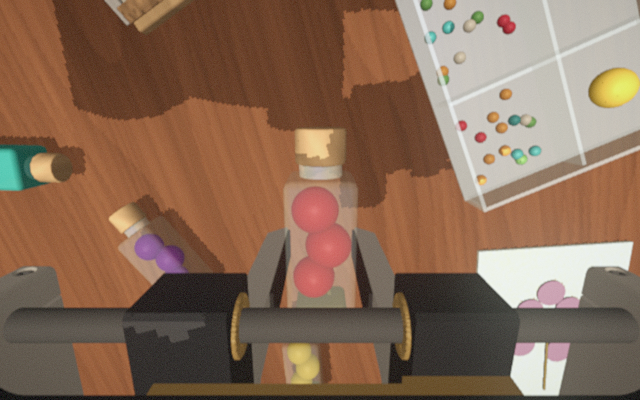

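View pics/s2.png

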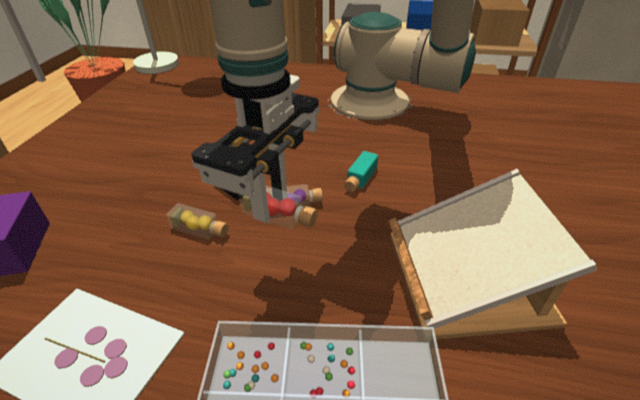

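The bottle is held level and straight, with the stopper at wrist (320,145). Next I hover over the deck.

```bash
python3 - <<'E'
from h import *
from plant import *
M=deckR(.275);o=np.array([.616,.121,.034]);q=deckq(.275)
r.move_l([.632,-.089,.24],down(-.27),vel=.2)
p=o+M@[0,.13,.15]
r.move_to(p,q)
print(telemetry.current_opening(),telemetry.current_ee_pos()-p)
c=vision.get_calibration("wrist");im=vision.snapshot("wrist");cv2.imwrite("pics/w3.png",im[:,:,::-1])
np.save("w3.npy",c,allow_pickle=True)
def ln(a,b,z=0):
    u=proj(c,[o+M@[*a,z],o+M@[*b,z]]).astype(int)
    cv2.line(im2,u[0].tolist(),u[1].tolist(),(0,255,0),1)
im2=im[:,:,::-1].copy()
ln((-.09,.2),(.09,.2));ln((-.09,.05),(-.09,.2));ln((.09,.05),(.09,.2))
cv2.imwrite("pics/w3o.png",im2)
print(telemetry.current_t(),telemetry.current_wrist_force())
E
```

```text
0.03581250142835074 [ 0.00012886 -0.00080395 -0.0006084 ]
8.6667 [-0.54155657 -0.85334221 -2.06376455]
```

View pics/w3o.png

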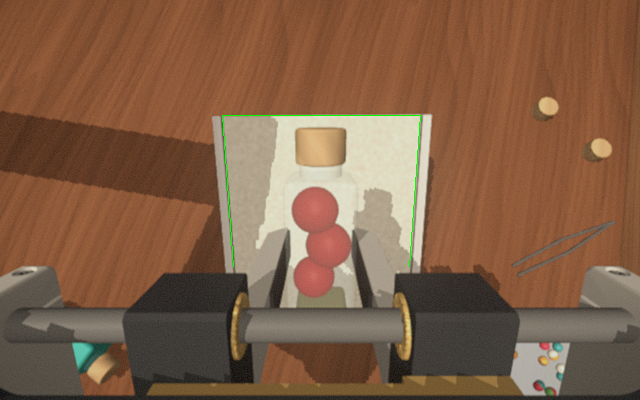

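The wrist view shows the deck outline matching its edges (corners at (222,115) and (423,115)), with the stopper at (320,145) pointing straight up the slope. Now I lower it under guard.

```bash
python3 - <<'E'
from h import *
from plant import *
M=deckR(.275);o=np.array([.616,.121,.034]);q=deckq(.275)
P=lambda z,y=.13:o+M@[0,y,z]
r.move_l(P(.045),q,vel=.1)
r.hold(.3);f0=telemetry.current_wrist_force()
g=r.move_l(P(.023),q,vel=.012,guard=2.5)
print(g,M.T@(telemetry.current_ee_pos()-o),M.T@(telemetry.current_wrist_force()-f0),telemetry.current_opening(),telemetry.current_t())
im=vision.snapshot("scene");cv2.imwrite("pics/s4.png",cv2.resize(im[130:340,330:610],None,fx=2.5,fy=2.5)[:,:,::-1])
im=vision.snapshot("wrist");cv2.imwrite("pics/w4.png",im[:,:,::-1])
E
```

```text
True [8.48948337e-06 1.29955191e-01 2.86352723e-02] [0.37516384 1.61503496 5.29949268] 0.03584859543792734 11.425
```

View pics/s4.png

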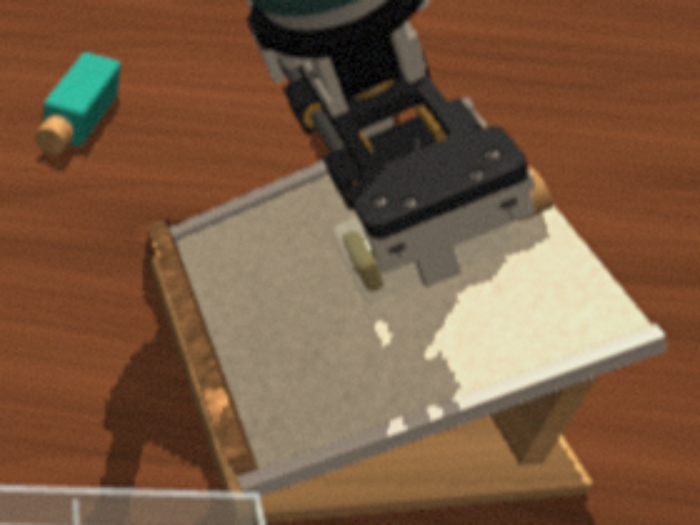

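View pics/w4.png

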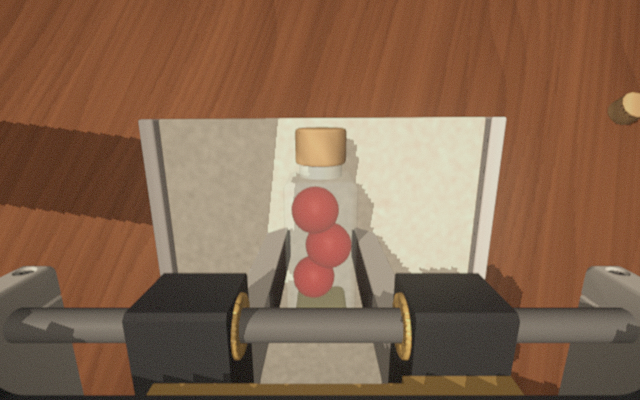

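Contact came at 28.6 mm, against 29 expected. The bottle lies flat and centred in the upper half, pointing up the slope. I release it now.

```bash
python3 - <<'E'
from h import *
from plant import *
M=deckR(.275);o=np.array([.616,.121,.034]);q=deckq(.275)
gripper_to(.085)
r.hold(1.0)
im=vision.snapshot("scene");cv2.imwrite("pics/s5.png",cv2.resize(im[130:340,330:610],None,fx=2.5,fy=2.5)[:,:,::-1])
im=vision.snapshot("top");cv2.imwrite("pics/t5.png",im[:,:,::-1])
print(telemetry.current_opening(),telemetry.current_t(),telemetry.current_wrist_force())
E
```

```text
0.08499124873831847 13.5167 [0.10625051 0.7393933  0.81931911]
```

View pics/s5.png

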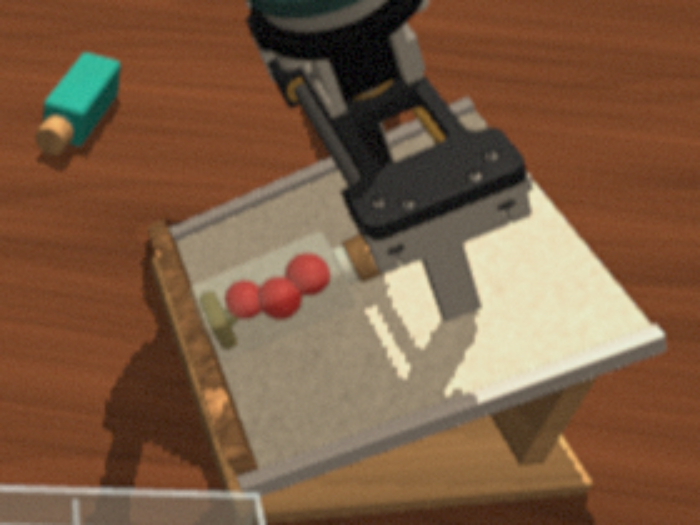

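The bottle slid down and its base sits against the cork stop, straight. I retract along the deck normal and verify.

```bash
python3 - <<'E'
from h import *
from plant import *
M=deckR(.275);o=np.array([.616,.121,.034]);q=deckq(.275)
r.move_l(o+M@[0,.13,.16],q,vel=.12)
r.move_to([.40,-.02,.34],down(0))
im=vision.snapshot("scene");cv2.imwrite("pics/s6.png",im[:,:,::-1])
for t in ["red_bottle_mid","purple_bottle_mid","yellow_bottle_mid"]:
    for d in models.mark_of(t,"scene"): print(t,round(d['score'],2),np.round(d['at'],3),"deck frame",np.round(M.T@(d['at']-o),3))
c=vision.get_calibration("scene");B,S=bottle_pts()
k=im[130:340,330:610,::-1];k=cv2.resize(k,None,fx=2.5,fy=2.5)
for P in(B[B[:,2]>0],B[B[:,2]<0],S):
    u=proj(c,o+(P+[0,.042,.018])@M.T)
    cv2.polylines(k,[cv2.convexHull(((u+.5-[330,130])*2.5).astype(np.int32))],True,(0,255,0),1)
cv2.imwrite("pics/s6c.png",k)
print(telemetry.current_t())
E
```

```text
red_bottle_mid 0.92 [ 0.441 -0.241  0.02 ] deck frame [-0.267 -0.273  0.129]
red_bottle_mid 0.68 [0.604 0.155 0.068] deck frame [-0.002  0.048  0.013]
red_bottle_mid 0.64 [0.356 0.014 0.017] deck frame [-0.279 -0.036 -0.   ]
purple_bottle_mid 0.66 [ 0.475 -0.117  0.02 ] deck frame [-0.2   -0.175  0.077]
yellow_bottle_mid 0.95 [ 0.564 -0.264  0.018] deck frame [-0.155 -0.323  0.153]
yellow_bottle_mid 0.27 [0.607 0.151 0.068] deck frame [-0.001  0.044  0.015]
16.0917
```

View pics/s6.png

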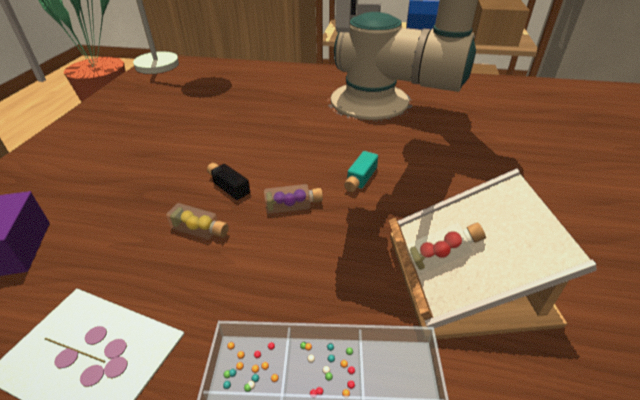

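View pics/s6c.png

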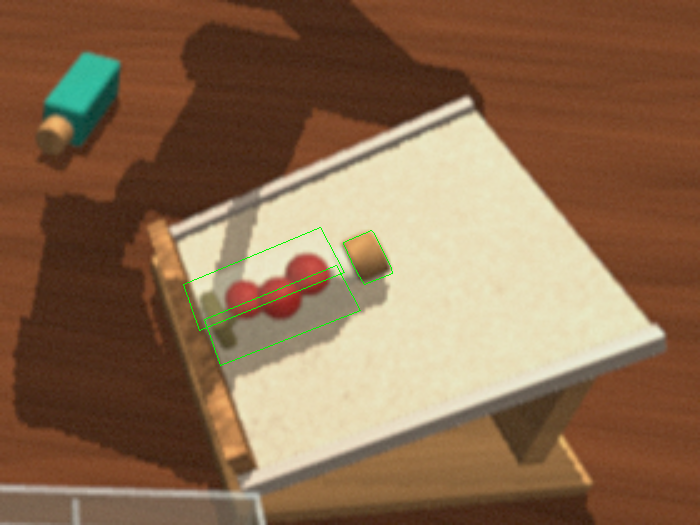

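The predicted outline for the bottle resting at the stop matches closely, with the stopper at crop (367,257) and the base at the cork. The other bottles haven't moved, so I hand it in.

```bash
python3 -c "
from plant import *
r.sign_off();print(telemetry.current_t())"
```

```text
the job is handed in; nothing more can be done
the job is handed in; nothing more can be done
```

The red-flower bottle is on the shelf with its base against the cork stop, and I handed the job in at about 16 s of the 38 s allowed.

I gripped it across the glass body and lowered it onto the deck until light contact. Its middle was then about 130 mm up the slope, with the stopper pointing straight up. I opened the gripper there, let it slide by itself, and backed away clear of everything.

**Final checks:**
- **Red bottle:** the predicted outline at the stop matches the last picture. The network put its middle at about (−2, 48, 13) mm in the deck frame, against an expected (0, 42, 18), so roughly 5 mm off along the slope and in height. I took that as network error, since the outline fits.
- **Other bottles:** purple, yellow, black and turquoise are all where they started, within measurement accuracy.
- **Network labels:** in the final scene picture, the network's top-scoring "red bottle" was the black look-alike, and it also gave a weak "yellow" hit on the shelved bottle. I disregarded both after checking the picture.
- **Deck fit:** the first fit from the pictures was about 5 mm off along the stop line. The wrist view and the contact height (28.6 mm, 29 expected) both supported the pose I used.

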